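# Load the tape carriage and hold it at its click stop

### The job

On the art table, lift the pink tape roll up off its wooden spindle, lower it over the steel hub of the blue carriage so that it sits fully down, and let go of it. Then take the carriage by its black handle and slide it along the rail towards the hub end until its ball clicks into the notch at the orange clamp, and finish still gripping the handle with the carriage held still in that notch. Leave the pot, tub, plate and brush where they are.

Things in the scene. Friction and masses are not known exactly. Their poses are not given: they have to be found in the camera images.
- roll: Wound roll of pink tape with a cardboard core, axis upright: outer diameter 54 mm, bore 26 mm, 30 mm high, about 70 g. Origin at the centre of its underside, z up along its axis. Grip it across its outside.
- spindle: Fixed wooden spindle stand: base disc 80 mm across and 10 mm high, collar 32 mm across up to 24 mm, then an upright post 19 mm in diameter, its top 72 mm above the table. Origin at the centre of the underside, z up. The roll starts over the post, its underside on the collar 24 mm above the table; it must rise more than 48 mm to come clear.
- rail: Fixed aluminium slide rail 390 mm long, 40 mm wide, 16 mm high, with grey end blocks 70 mm wide and 32 mm high centred 165 mm either side of the middle. Origin under its middle on the table; its y axis runs along the rail and is the direction in which the carriage is to be slid; z up.
- carriage_slide (a joint): Position in m of the blue carriage along the rail's +y: 0 at its start stop, 0.15 at the far stop; starts in 0 to 0.02. Friction 3 to 6 N; stays where it is left. A plate 60 mm wide and 150 mm long, top 34 mm above the table; its middle lies at rail y = -0.075 + this value, marked by short yellow lines: there sits the ball. Handle 45 mm behind the middle (-y), hub 45 mm ahead (+y).
- hub_seat (a point): Centre of the roll's seat on the carriage, 44 mm above the table: top of a collar 32 mm across, from which the steel hub, 22 mm in diameter, rises 26 mm more, its top 8 mm tapered to 14 mm across. A seated roll has its underside here and is centred on the hub within 2 mm of play. Axes as the rail's.
- carriage: The blue carriage on the rail, 60 by 150 mm. Origin at its middle on its underside, 20 mm above the table; axes as the rail's.
- handle (a point): Centre of the yellow top of the black square handle post on the carriage, 95 mm above the table; the post is 22 by 22 mm with sides parallel and square to the rail and rises 61 mm from the plate. It stands 90 mm behind (-y) the hub's axis. Axes as the rail's.
- detent (a joint): How far in m the carriage's sprung ball has dropped: about 0.0006 on the plain rail, about 0.0035 fully in the V-shaped notch. From about 5 mm before the notch it eases the carriage in (the push falls to nothing); pushing on out of it takes 13 to 22 N, so stopping when the push has risen by 7 N finds the notch without leaving it. A run past can be undone by sliding back.
- notch (a joint): Where the orange clamp with the notch is set along the rail, -0.03 to 0.03 m: the ball is in the notch when the carriage value is 0.09 plus this. The clamp is tight and does not move. It shows as two orange tabs, 18 mm high, out to 48 mm either side of the rail's centre line.
- pot: Bystander: loose bright pink pot, 90 mm across, 85 mm high. Origin at the centre of its underside. Leave it.
- tub: Bystander: loose purple paint tub, 84 mm across, 100 mm high. Origin at the centre of its underside. Leave it.
- plate: Bystander: loose white plate, 120 mm across, 16 mm high. Origin at the centre of its underside. Leave it.
- brush: Bystander: loose paint brush 190 mm long, lying on the table. Origin on its underside. Leave it.
There are look-alikes about, which are no part of the job. There is more than one size of the roll; the job needs the middle-sized.

How it is judged:
On the way, in this order (a step that is already met when the one before it is completed fails the run):
1. the roll is lifted clear of the spindle's post (z of roll in the frame of spindle above 0.073 m), for 0.1 s.
2. the roll sits fully down on the hub and is let go, the carriage not yet in the notch (z of roll in the frame of hub_seat between -0.004 and 0.004 m and horizontal distance between roll and hub_seat below 0.005 m and angle between roll's own z axis and vertical below 0.12 rad and contact force between the fingers and roll below 0.1 N and value of joint detent below 0.0013 m), for 0.2 s.
At the end, for the whole second after the job is handed in: The roll sits on the hub (underside within 4 mm of the seat, centred within 5 mm, tilt under 0.12 rad), fingers off it; the ball is over 2.4 mm down in the notch; the carriage is still (under 4 mm/s); the fingers hold it (over 2 N), grip point within 40 mm of the handle top (z of roll in the frame of hub_seat between -0.004 and 0.004 m and horizontal distance between roll and hub_seat below 0.005 m and angle between roll's own z axis and vertical below 0.12 rad and value of joint detent above 0.0024 m and velocity of joint carriage_slide between -0.004 and 0.004 m/s and contact force between the fingers and carriage above 2 N and distance between the grasp point and handle below 0.04 m and contact force between the fingers and roll below 0.1 N); the arm keeps its last pose, push and grip.
It fails at once if the pot is moved by more than 20 mm (distance of pot from where it was at the start of the episode above 0.02 m).
It fails at once if the tub is moved by more than 20 mm (distance of tub from where it was at the start of the episode above 0.02 m).
It fails at once if the plate is moved by more than 20 mm (distance of plate from where it was at the start of the episode above 0.02 m).
It fails at once if the brush is moved by more than 20 mm (distance of brush from where it was at the start of the episode above 0.02 m).
It also fails if it takes over 51 s, if anything falls off the work surface, if the arm or the gripper's body presses on something with over 40 N, if the wrist force passes 120 N, or if a joint passes its speed limit or range.

### The arm

A 6-joint arm with a two-finger parallel gripper is mounted at the origin on the work surface. World frame = base frame: x ahead of the robot, y to its left, z up, the work surface at z = 0. Lengths are in m, angles in rad, forces in N, time in s.
With the tool pointing down it reaches from about 0.275 to 0.825 m from the base axis. Payload 4.9 kg.
Tool frame: the origin (TCP) lies on the centre line of the jaws, within the pads' length; the fingertips stand 17 mm ahead of it and the grasp point (between the pads) lies 2 mm behind it (ctrl.finger_overhang is the distance from the TCP to the fingertips, in m); z points along the fingers, y is the line along which they close (so a half turn about z gives the same grasp; the last joint's range is limited). The gripper opens to 85 mm and grips with 20 to 120 N. Pads are 22 mm wide; open, the fingers measure 114 mm over their backs; the gripper's body (76 mm by 85 mm) begins 54 mm behind the grasp point. The pads swing forward as they close: fully open they stand 13 mm farther back than shut.
Start: joints at [-1.443, 0.326, -0.193, 1.052, 0, 1.437], TCP at [0.142, -0.531, 0.21] pointing down, gripper open.
Joint ranges: [-2.65, 2.65], [-0.97, 1.79], [-1.3, 1.35], [-1.93, 2.1], [-1.47, 1.37], [-3.14, 3.14]. Speed limits (rad/s): [2.57, 2.57, 3.14, 3.14, 3.14, 3.14].

### API

Orientations are given as a unit quaternion [w, x, y, z].
In Python, from rig import ctrl, cams, finder gives the robot as it stands.
- The arm moves only by the tool jog_arm, never from a script. Its argument "rows" is a list that holds one entry, the list of rows, each a list of 4 numbers: the shift along the tool's x, y, z in mm, then the turn about the tool's z in rad. In form: [[[x, y, z, roll], ...]]. A call has exactly 10 rows; each row is the pose to reach, as a shift and turn from the pose commanded when the call began, along the tool's axes at that moment; what a row does not reach only later rows make up. A row lasts 1/10 s, in which the tool goes at most 50 mm and 8.59 degrees, less where a joint would pass 70% of its speed; a pose out of reach is approached as far as the arm can. A call with a gripper value outside its range is refused whole. "fingers" is the opening, from 0 (shut) to 1 (fully open), set as the call begins (left out, the last holds). The fingers move at their own pace and stop on an object; the grip force is fixed at half the most. Time passes only in rows, so rows that repeat a pose let the fingers close, or fill a call up. It gives the time, the measured TCP pose, the force, the opening and the grip force at its end, in the units of the state.
- ctrl.observe(): the state, without advancing time (a new reading comes with each control period).
- cams.get_image(name): name is "scene" or "side" or "wrist"; returns (picture, depth): 480x640x3 uint8, blue, green, red; 480x640 float32, m along the optical axis (not along the pixel's ray), 0 where there is no reading.
- cams.camera_params(name): a dict with "fx", "fy", "cx", "cy" (pixels), "dist" ([k1, k2, p1, p2, k3] as OpenCV has them; the pictures are not rectified), "rvec" (rotation vector, rad) and "tvec" (3), from world to camera coordinates, as OpenCV has them; the wrist camera has in their place "mount" (4x4, takes a point from camera to tool coordinates, whose origin is the TCP and whose axes are the flange's). Camera axes: x right, y down, z forward; pixel columns grow to the right and rows downward; lengths in m; the calibration is good to about 2 mm. A picture is of the moment at which its call begins: read the wrist's pose just before it. camera_params takes no time and is no camera call.
- ctrl.job_done(): hands the job in; it is judged then, once.
Trained networks look in the newest picture that a camera, given by its name, has taken for a name from the list of things; names that differ only in an ending like _2 or _b are one class to them, and where a whole thing is asked for, a point or a joint stands for the part that bears it (a point fixed in the world has none). Each returns a list of dicts, best first, with "confidence" (0 to 1); they miss things now and then, are a little off and sometimes report something else, mostly with a low value. They report only what shows in the picture. A call takes as long as a camera call. They do not tell look-alikes from the thing itself.
- finder.recognise(name, camera): "box" ([left, top, right, bottom] in pixels, round what is visible of it).
- finder.pinpoint(name, camera): "location" ([column, row] in pixels: a listed point, or the origin of a listed thing).
The state is a dict: "clock": time; "joint_pos": joint angles; "dq": joint speeds; "effort": joint torques, N m; "tcp_pos": TCP position; "tool_rot": TCP orientation; "ft_force": force on the tool from outside, world axes, zero at the start; "moment": the same for the moment, N m; "gripper_width": finger opening in m; "grasp_force": force on a finger pad.
Only numpy, scipy, OpenCV 4.12 (cv2) and the standard library are available. Lean on these libraries where they do the work, as an engineer would, in place of code of your own. Each camera call takes 0.05 s, during which the arm holds its last target. There are 200 camera calls.

## Working session

There is one attempt and no reset: what is moved stays moved. The work goes in short steps, Python scripts to look and compute and a tool call to move; the robot and the scene stay as the last step left them, time stands still between calls to the robot, and variables do not carry over. Pictures are saved under pics/ and viewed, at most 10 in all, crops included, and the job is handed in when it is done.

Besides the shell and the picture viewer there is one more tool, called as a command line: name --argument value ..., lists and objects as JSON in quotes. jog_arm: Moves the arm, as the interface text tells. Its arguments: {"type":"object","properties":{"rows":{"type":"array","items":{"type":"array","items":{"type":"array","items":{"type":"number"}}}},"fingers":{"type":"number"}},"required":["rows"]}

```bash
mkdir -p pics
cat > h.py <<'E'
import numpy as np, cv2
from rig import ctrl, cams, finder
from scipy.spatial.transform import Rotation as R
def extr(n, st=None):
    p=cams.camera_params(n); K=np.array([[p['fx'],0,p['cx']],[0,p['fy'],p['cy']],[0,0,1.]]); d=np.array(p['dist'])
    if 'mount' in p:
        s=st or ctrl.observe(); q=s['tool_rot']; T=np.eye(4); T[:3,:3]=R.from_quat([q[1],q[2],q[3],q[0]]).as_matrix(); T[:3,3]=s['tcp_pos']
        C=T@np.array(p['mount'])
    else:
        Rm=cv2.Rodrigues(np.array(p['rvec'],float))[0]; C=np.eye(4); C[:3,:3]=Rm.T; C[:3,3]=-Rm.T@np.array(p['tvec'],float).ravel()
    return K,d,C
def ray(e,uv):
    K,d,C=e; x=cv2.undistortPoints(np.array([[uv]],float),K,d)[0,0]
    return C[:3,3],C[:3,:3]@np.array([x[0],x[1],1])
def atz(e,uv,z):
    o,r=ray(e,uv); return o+r*(z-o[2])/r[2]
def cloud(e,depth):
    K,d,C=e; v,u=np.mgrid[0:480,0:640]; x=cv2.undistortPoints(np.stack([u,v],-1).reshape(-1,1,2).astype(float),K,d)[:,0]
    z=depth.reshape(-1,1); P=np.hstack([x*z,z])@C[:3,:3].T+C[:3,3]; P[z[:,0]==0]=np.nan; return P.reshape(480,640,3)
def tri(rs):
    A=0;b=0
    for o,r in rs:
        r=r/np.linalg.norm(r); M=np.eye(3)-np.outer(r,r); A=A+M; b=b+M@o
    return np.linalg.solve(A,b)
def proj(e,P):
    K,d,C=e; W=np.linalg.inv(C); return cv2.projectPoints(np.array(P,float).reshape(-1,1,3),cv2.Rodrigues(W[:3,:3])[0],W[:3,3],K,d)[0][:,0]
E
cat > a.py <<'E'
from h import *
ims={}
for n in ['scene','side']:
    im,dp=cams.get_image(n); e=extr(n); ims[n]=e; cv2.imwrite(f'pics/{n}0.png',im); np.save(f'{n}0.npy',cloud(e,dp))
    for t in ['roll','spindle','hub_seat','handle','carriage','notch','rail','pot','tub']:
        for f in finder.pinpoint(t,n)[:4]:
            z={'roll':.024,'hub_seat':.044,'handle':.095,'carriage':.02}.get(t,0)
            if f['confidence']>.25: print(n,t,round(f['confidence'],2),np.round(f['location']),np.round(atz(e,f['location'],z),3))
E
python3 a.py
```

```text
scene roll 0.72 [309. 227.] [ 0.511 -0.085  0.024]
scene roll 0.7 [284. 203.] [ 0.428 -0.189  0.024]
scene roll 0.56 [241. 208.] [ 0.492 -0.282  0.024]
scene spindle 0.85 [283. 211.] [ 0.433 -0.191  0.   ]
scene hub_seat 0.66 [325. 248.] [ 0.608 -0.004  0.044]
scene handle 0.93 [283. 227.] [ 0.632 -0.094  0.095]
scene handle 0.45 [321. 248.] [0.677 0.014 0.095]
scene carriage 0.83 [307. 257.] [ 0.621 -0.043  0.02 ]
scene carriage 0.62 [180. 209.] [ 0.548 -0.432  0.02 ]Traceback (most recent call last):
  File "a.py", line 6, in <module>
    for f in finder.pinpoint(t,n)[:4]:
             ~~~~~~~~~~~~~~~^^^^^
ValueError: it knows: brush, carriage, handle, hub_seat, plate, pot, rail, roll, spindle, tub
```

```bash
sed -i "s/'notch',//" a.py; python3 a.py; python3 -c "
import cv2
a=cv2.imread('pics/scene0.png');cv2.imwrite('pics/sc.png',cv2.resize(a[130:360,100:420],(800,575),interpolation=3))"
```

```text
scene roll 0.86 [242. 209.] [ 0.495 -0.278  0.024]
scene roll 0.52 [287. 202.] [ 0.42  -0.186  0.024]
scene roll 0.47 [286. 208.] [ 0.453 -0.173  0.024]
scene roll 0.46 [309. 227.] [ 0.513 -0.083  0.024]
scene spindle 0.69 [284. 207.] [ 0.413 -0.198  0.   ]
scene hub_seat 0.81 [320. 249.] [ 0.614 -0.013  0.044]
scene handle 0.62 [280. 225.] [ 0.629 -0.104  0.095]
scene handle 0.51 [323. 250.] [0.681 0.021 0.095]
scene carriage 0.76 [308. 255.] [ 0.614 -0.043  0.02 ]
scene rail 0.86 [339. 268.] [0.608 0.03  0.   ]
scene rail 0.65 [283. 228.] [ 0.505 -0.159  0.   ]
scene pot 0.92 [450. 241.] [0.413 0.245 0.   ]
scene tub 0.77 [521. 299.] [0.57  0.423 0.   ]
scene tub 0.65 [253. 301.] [ 0.78  -0.098  0.   ]
side roll 0.96 [453. 264.] [ 0.41  -0.183  0.024]
side roll 0.86 [402. 271.] [ 0.473 -0.085  0.024]
side roll 0.79 [466. 240.] [ 0.438 -0.277  0.024]
side spindle 0.61 [449. 266.] [ 0.428 -0.198  0.   ]
side hub_seat 0.67 [329. 252.] [ 0.611 -0.006  0.044]
side handle 0.68 [349. 214.] [ 0.63  -0.088  0.095]
side carriage 0.58 [342. 249.] [ 0.619 -0.056  0.02 ]
side rail 0.96 [324. 273.] [0.606 0.014 0.   ]
side rail 0.44 [339. 249.] [ 0.641 -0.072  0.   ]
side tub 0.64 [168. 388.] [0.576 0.421 0.   ]
```

View pics/side0.png

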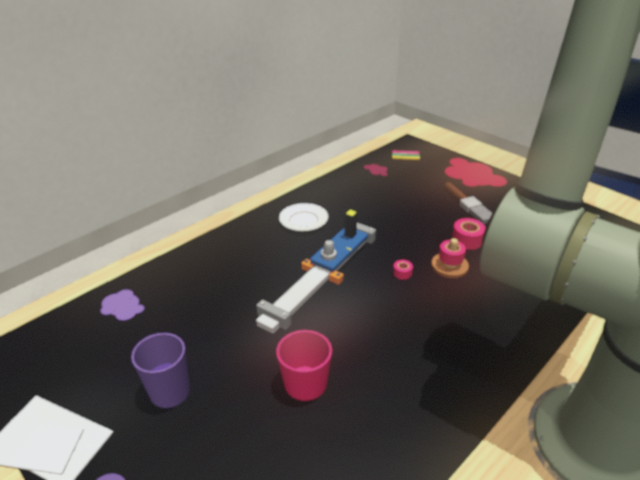

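View pics/sc.png

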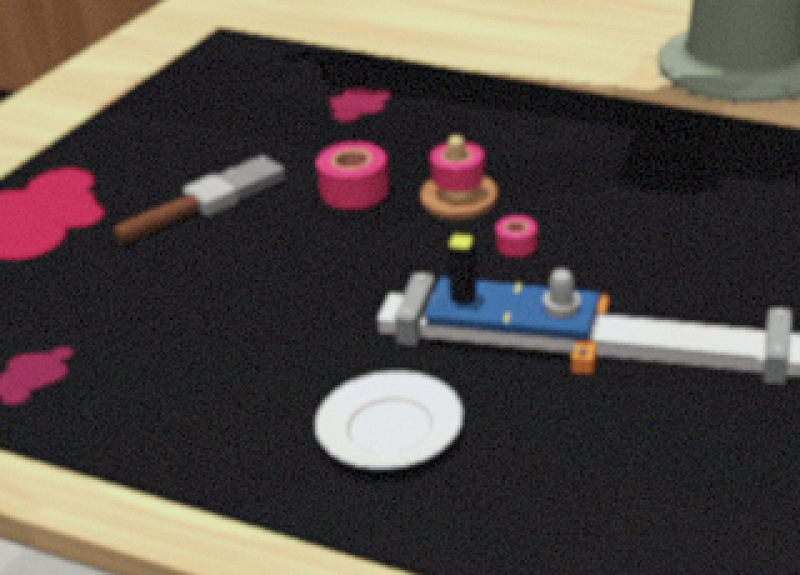

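Three pink rolls are visible. In the scene picture the large one is at about (241,200) on the table, the small one at (307,224) on the table, and the third at (283,197) around the wooden spindle post. In the side picture the same three are at (469,233), (402,269) and (453,253). The one on the spindle is middle-sized and sits on the post, so it fits; the crop confirms it. The hub is at scene (325,245), the handle top at (284,227), and the orange tabs are just ahead of the carriage.

Run:
```python
from h import *
s=ctrl.observe();q=s['tool_rot'];M=R.from_quat([q[1],q[2],q[3],q[0]]).as_matrix()
print(np.round(M,3),s['tcp_pos'],s['joint_pos'],s['gripper_width'],ctrl.finger_overhang)
p=cams.camera_params('wrist');print(np.round(p['mount'],3),p['fx'],p['cx'],p['cy'])
print(M.T@(np.array([.47,-.17,.33])-s['tcp_pos'])*1000)
E_={}
es,ed=extr('scene'),extr('side')
for n,a,b in [('roll',(284,203),(453,264)),('handle',(283,227),(350,213)),('hub',(324,247.5),(329,252))]: print(n,tri([ray(es,a),ray(ed,b)]))
```

```text
[[ 0.966  0.259  0.   ]
 [ 0.259 -0.966 -0.   ]
 [ 0.     0.    -1.   ]] [ 0.14238038 -0.5312726   0.20958399] [-1.44317865e+00  3.26185637e-01 -1.92612297e-01  1.05198013e+00
  2.04174355e-05  1.43660056e+00] 0.08548355290592649 0.017
[[ 0.    -0.958 -0.286  0.073]
 [ 1.     0.001 -0.001  0.   ]
 [ 0.001 -0.286  0.958 -0.164]
 [ 0.     0.     0.     1.   ]] 379.2925874292743 316.1595667641167 244.46574394295402
[ 409.96633509 -264.1600662  -120.41422173]
roll [ 0.41621508 -0.19512358  0.01392145]
handle [ 0.63098583 -0.09379366  0.09382807]
hub [ 0.60855463 -0.00553867  0.04610334]
```

jog_arm --rows '[[[20,-14,-1,-0.07],[55,-39,-2,-0.19],[95,-67,-3,-0.32],[135,-95,-4,-0.46],[175,-124,-5,-0.6],[215,-152,-5,-0.74],[255,-180,-6,-0.87],[295,-209,-6,-1.01],[335,-237,-7,-1.15],[370,-262,-8,-1.26]]]' --fingers 1

```text
clock: 2.2
tcp_pos: [0.4332, -0.1805, 0.2179]
tool_rot: [0.0, 0.722, 0.692, 0.0]
ft_force: [0.2, -0.4, -0.1]
gripper_width: 0.0856
grasp_force: 0.0
```

Run:
```python
from h import *
s=ctrl.observe();q=s['tool_rot'];M=R.from_quat([q[1],q[2],q[3],q[0]]).as_matrix()
print(s['clock'],s['tcp_pos'],np.round(s['joint_pos'],2)); print(np.round(M,3))
print(M.T@(np.array([.5,-.10,.22])-s['tcp_pos'])*1000)
print('turn',-(np.radians(104.3)-np.arctan2(M[1,0],M[0,0])))
```

```text
2.2 [ 0.43320372 -0.18048493  0.21791292] [-0.55  0.17 -0.38  1.02  0.    1.06]
[[ 0.043  0.999  0.001]
 [ 0.999 -0.043 -0.   ]
 [-0.     0.001 -1.   ]]
[83.29064784 63.26405106 -2.0615894 ]
turn -0.2927309607017907
```

```bash
cat > w.py <<'E'
from h import *
import sys,pickle
k=sys.argv[1]; s=ctrl.observe(); im,dp=cams.get_image('wrist'); e=extr('wrist',s); cv2.imwrite(f'pics/w{k}.png',im)
pickle.dump((e,im,cloud(e,dp)),open(f'w{k}.pkl','wb'))
for t in sys.argv[2:]:
    for f in finder.pinpoint(t,'wrist')[:3]:
        z={'roll':.024,'hub_seat':.044,'handle':.095,'carriage':.02}.get(t,0)
        if f['confidence']>.3: print(t,round(f['confidence'],2),np.round(f['location'],1),np.round(atz(e,f['location'],z),4))
E
python3 w.py 1 roll spindle hub_seat handle
```

```text
roll 0.8 [336.3 317.2] [ 0.4497 -0.2944  0.024 ]
roll 0.77 [309.1 222.5] [ 0.4262 -0.192   0.024 ]
roll 0.64 [368.6 119.9] [ 0.484  -0.1002  0.024 ]
spindle 0.89 [311.1 221.7] [ 0.4276 -0.1968  0.    ]
handle 0.87 [591.9  95.6] [ 0.6306 -0.0929  0.095 ]
```

jog_arm --rows '[[[10,8,0,-0.04],[25,19,0,-0.09],[40,30,0,-0.14],[55,42,0,-0.19],[70,54,-1,-0.25],[80,61,-2,-0.28],[83,63,-2,-0.29],[83,63,-2,-0.29],[83,63,-2,-0.29],[83,63,-2,-0.29]]]'

```text
clock: 3.45
tcp_pos: [0.4985, -0.1032, 0.2196]
tool_rot: [-0.0, 0.617, 0.787, -0.0]
ft_force: [0.4, 0.1, -0.3]
gripper_width: 0.0855
grasp_force: 0.0
```

```bash
python3 w.py 2 roll spindle hub_seat handle rail
```

```text
roll 0.7 [235.  363.6] [ 0.4532 -0.2889  0.024 ]
roll 0.7 [304.1 198.4] [ 0.4848 -0.0948  0.024 ]
roll 0.69 [482.4 256.5] [ 0.6705 -0.1094  0.024 ]
spindle 0.85 [233.9 272.5] [ 0.4299 -0.1952  0.    ]
hub_seat 0.9 [471.8 134. ] [ 0.6114 -0.0033  0.044 ]
handle 0.86 [480.6 254.4] [ 0.6312 -0.093   0.095 ]
rail 0.63 [458.9 103.7] [0.6067 0.0236 0.    ]
```

View pics/w2.png

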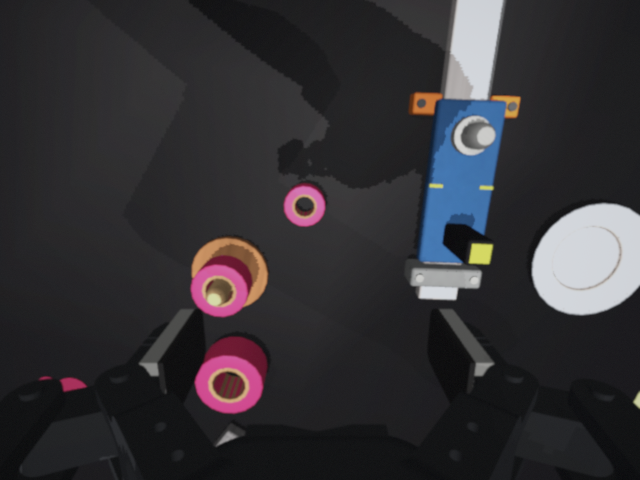

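The wrist picture shows the middle roll on the spindle at about (220,287), with the post at (215,297). The small roll is at (304,205), the large one at (230,380), the hub at (475,135), the handle top at (480,253), the yellow marks at about (460,187), and the orange tabs at (427,103) and (505,106).

```bash
cat > m.py <<'E'
from h import *
import pickle,sys
def circ(P):
    A=np.c_[2*P[:,:2],np.ones(len(P))]; c=np.linalg.lstsq(A,(P[:,:2]**2).sum(1),rcond=None)[0]; return c[:2],np.sqrt(c[2]+c[0]**2+c[1]**2)
for k in sys.argv[1:]:
    e,im,C=pickle.load(open(f'w{k}.pkl','rb')); hsv=cv2.cvtColor(im,cv2.COLOR_BGR2HSV); H,S,V=hsv[...,0].astype(int),hsv[...,1],hsv[...,2]
    near=lambda x,y,r:np.hypot(C[...,0]-x,C[...,1]-y)<r
    pink=((H>160)|(H<3))&(S>120)&(V>90)
    m=near(.427,-.195,.045)&pink; P=C[m]; ztop=np.median(P[P[:,2]>np.percentile(P[:,2],60),2])
    T=P[abs(P[:,2]-ztop)<.004]; print(k,'roll top z',ztop,len(T),'minEnclosing',cv2.minEnclosingCircle(T[:,:2].astype(np.float32)),'mean',T.mean(0))
    m=near(.632,-.093,.03)&(abs(H-30)<8)&(S>120)&(V>100)&(C[...,2]>.08)
    if m.sum()>20:
        P=C[m]; uv=np.argwhere(m)[:,::-1].mean(0); print('handle',np.median(P,0),atz(e,uv,.095),uv, cv2.minAreaRect(P[:,:2].astype(np.float32)))
    m=near(.61,-.005,.03)&(C[...,2]>.064)
    if m.sum()>10: P=C[m]; print('hubtop',np.median(P,0),cv2.minEnclosingCircle(P[:,:2].astype(np.float32)))
    m=(abs(H-30)<8)&(S>100)&(V>90)&(abs(C[...,2]-.034)<.008)&near(.62,-.05,.06)
    if m.sum()>5: print('marks',np.median(C[m],0),[ (C[m][kk]).mean(0).round(4) for kk in (C[m][:,0]<.62,C[m][:,0]>.62)])
    m=(abs(H-13)<6)&(S>150)&(V>90)&near(.6,.02,.09)&(C[...,2]<.03)
    if m.sum()>20:
        P=C[m]; print('tabs',P[P[:,0]<.6].mean(0).round(4),P[P[:,0]>.6].mean(0).round(4))
E
python3 m.py 1 2
python3 - <<'E'
import sys;sys.path.insert(0,'.')
from h import *; import pickle
import os;os.chdir('.')
e1=pickle.load(open('w1.pkl','rb'))[0];e2=pickle.load(open('w2.pkl','rb'))[0]
print(tri([ray(e1,(591.9,95.6)),ray(e2,(480.6,254.4))]),'hub(side+w2)',tri([ray(extr('side'),(329,252)),ray(e2,(471.8,134))]))
print('spindle',tri([ray(e1,(311.1,221.7)),ray(e2,(233.9,272.5))]))
E
```

```text
1 roll top z 0.05385331106177277 628 minEnclosing ((0.42684003710746765, -0.19403286278247833), 0.026880647987127304) mean [ 0.43017532 -0.20601937  0.05333493]
handle [ 0.63148457 -0.09002553  0.09491734] [ 0.63136173 -0.09008632  0.095     ] [593.64714495  91.16837482] ((0.6317254900932312, -0.09053884446620941), (0.019736003130674362, 0.01969611644744873), 12.99930191040039)
2 roll top z 0.05378493496781578 1468 minEnclosing ((0.4267670512199402, -0.1935720443725586), 0.027360763400793076) mean [ 0.42721508 -0.19186985  0.05328086]
handle [ 0.6306549  -0.09225061  0.09486999] [ 0.63063814 -0.09217653  0.095     ] [480.31788079 253.35099338] ((0.6311109662055969, -0.09251626580953598), (0.01853308640420437, 0.017524195834994316), 9.821215629577637)
hubtop [ 0.61041634 -0.00464835  0.06897035] ((0.6117045879364014, -0.004178301896899939), 0.010344165377318859)
marks [ 0.63890553 -0.04522772  0.03432856] [array([ 0.5982, -0.0528,  0.0344]), array([ 0.6446, -0.0435,  0.0342])]
tabs [0.5703 0.0146 0.0168] [0.6455 0.0326 0.0132]
[ 0.63131955 -0.09298086  0.09432596] hub(side+w2) [ 0.60937721 -0.00403367  0.04635971]
spindle [ 0.42784337 -0.19987821 -0.01185086]
```

```bash
cat > go.py <<'E'
from h import *
import sys
t=np.array(list(map(float,sys.argv[1:4]))); s=ctrl.observe();q=s['tool_rot'];M=R.from_quat([q[1],q[2],q[3],q[0]]).as_matrix()
print(s['clock'],np.round(s['tcp_pos'],4),'yaw',np.degrees(np.arctan2(M[1,0],M[0,0])),'shift mm',np.round(M.T@(t-s['tcp_pos'])*1000,1),'turn',-(np.radians(float(sys.argv[4]))-np.arctan2(M[1,0],M[0,0])),'F',np.round(s['ft_force'],1),'joints',np.round(s['joint_pos'],2),s['gripper_width'],s['grasp_force'],'zaxis',np.round(M[:,2],4))
E
python3 go.py .4268 -.1938 .04 102.5
```

```text
3.75 [ 0.4988 -0.1028  0.2196] yaw 103.78397187440603 shift mm [-71.2 -91.6 179.6] turn 0.022409536711388345 F [ 0.4 -1.4 -0.2] joints [-0.35  0.24 -0.28  1.05 -0.    0.98] 0.08553035266861432 0.0 zaxis [ 0. -0. -1.]
```

jog_arm --rows '[[[-10,-13,10,0.01],[-24,-31,25,0.02],[-40,-51,45,0.02],[-56,-71,62,0.02],[-67,-86,75,0.02],[-71,-92,85,0.02],[-71,-92,95,0.02],[-71,-92,100,0.02],[-71,-92,100,0.02],[-71,-92,100,0.02]]]'

```text
clock: 4.75
tcp_pos: [0.4272, -0.1931, 0.1198]
tool_rot: [0.0, 0.624, 0.781, 0.0]
ft_force: [0.0, 0.3, -0.5]
gripper_width: 0.0853
grasp_force: 0.0
```

```bash
python3 w.py 3; python3 m.py 3 2>&1|head -3;  python3 go.py .4268 -.1938 .04 102.5
```

```text
3 roll top z 0.05382649427489446 1275 minEnclosing ((0.4266316890716553, -0.19409050047397614), 0.02712569385766983) mean [ 0.42601816 -0.17937927  0.05330666]
4.8 [ 0.4273 -0.1932  0.12  ] yaw 102.72953197763124 shift mm [-0.4 -0.6 80. ] turn 0.004006088748279124 F [ 0.6 -0.1  0.4] joints [-0.58  0.26 -0.53  0.77  0.    0.77] 0.08533345035240868 0.0 zaxis [ 8.e-04 -3.e-04 -1.e+00]
```

jog_arm --rows '[[[0,-1,10,0],[-1,-1,25,0],[-1,-1,40,0],[-1,-1,55,0],[-1,-1,67,0],[-1,-1,76,0],[-1,-1,80,0],[-1,-1,80,0],[-1,-1,80,0],[-1,-1,80,0]]]'

```text
clock: 5.8
tcp_pos: [0.4262, -0.195, 0.0401]
tool_rot: [0.001, 0.625, 0.781, 0.0]
ft_force: [0.4, 0.3, 0.5]
gripper_width: 0.0848
grasp_force: 0.0
```

jog_arm --rows '[[[0,0,0,0],[0,0,0,0],[0,0,0,0],[0,0,0,0],[0,0,0,0],[0,0,0,0],[0,0,0,0],[0,0,0,0],[0,0,0,0],[0,0,0,0]]]' --fingers 0

```text
clock: 6.8
tcp_pos: [0.4264, -0.1946, 0.0399]
tool_rot: [0.0, 0.625, 0.781, 0.001]
ft_force: [1.5, 1.7, 5.5]
gripper_width: 0.0146
grasp_force: 58.7
```

```bash
python3 w.py 4; python3 go.py .4268 -.1938 .04 102.5; python3 -c "
from h import *
a=cv2.imread('pics/w4.png')
im,_=cams.get_image('side'); cv2.imwrite('pics/s4.png',im)
b=cv2.resize(im[180:320,340:540],(560,392))
cv2.imwrite('pics/c4.png',np.hstack([cv2.resize(a[160:480,140:500],(441,392)),b])[:, :]) "
python3 -c "
import cv2;a=cv2.imread('pics/c4.png');cv2.imwrite('pics/c4.png',cv2.resize(a,(800,313)))"
```

```text
6.85 [ 0.4264 -0.1946  0.0399] yaw 102.67857578132323 shift mm [ 0.7  0.5 -0.1] turn 0.0031167353484118365 F [2.7 2.3 4.9] joints [-0.59  0.38 -0.62  0.57  0.    0.76] 0.014722286029599515 58.74622078612447 zaxis [ 1.4e-03  4.0e-04 -1.0e+00]
```

View pics/c4.png

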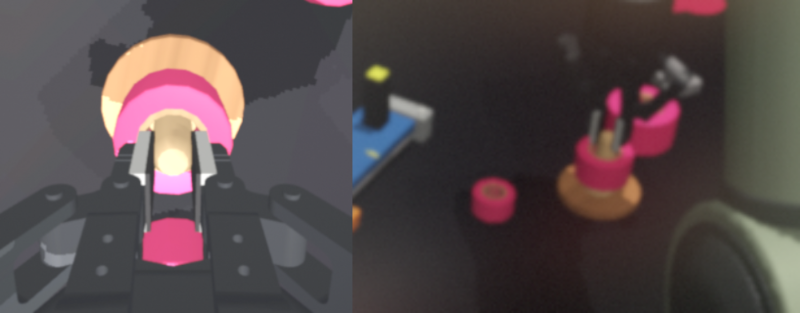

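The picture is odd: both fingers stand close to the post inside the roll's outline, at a width of 14.7 mm. I'll check it against depth before moving.

```bash
python3 m.py 4|head -2
python3 - <<'E'
from h import *; import pickle
e,im,C=pickle.load(open('w4.pkl','rb'))
M=e[2]
s=ctrl.observe();q=s['tool_rot'];T=R.from_quat([q[1],q[2],q[3],q[0]]).as_matrix()
L=(C-s['tcp_pos'])@T*1000   # tool coords mm
for r in range(280,400,15):
    print(r,[ (c,*(L[r,c].round(0).astype(int) if np.isfinite(L[r,c,0]) else ()),) for c in range(250,390,10)])
for nm,P in (('tip L',[0,27,17]),('tip R',[0,-27,17]),('tcp',[0,0,0]),('tip7',[0,7.3,17]),('up',[0,7.3,-20])): print(nm,proj(e,s['tcp_pos']+T@(np.array(P)/1000)))
E
python3 -c "
import cv2;a=cv2.imread('pics/w4.png');cv2.imwrite('pics/c5.png',cv2.resize(a[180:440,200:440],(738,600)[:2],interpolation=2)[:600])"
```

```text
4 roll top z 0.05336465191302778 923 minEnclosing ((0.4262653887271881, -0.19389089941978455), 0.027013348415493965) mean [ 0.41765085 -0.18251959  0.0526294 ]
280 [(250, np.int64(-6), np.int64(-36), np.int64(31)), (260, np.int64(11), np.int64(-24), np.int64(-12)), (270, np.int64(12), np.int64(-19), np.int64(-13)), (280, np.int64(12), np.int64(-15), np.int64(-13)), (290, np.int64(12), np.int64(-11), np.int64(-14)), (300, np.int64(12), np.int64(-7), np.int64(-14)), (310, np.int64(9), np.int64(-2), np.int64(-7)), (320, np.int64(9), np.int64(2), np.int64(-7)), (330, np.int64(12), np.int64(6), np.int64(-14)), (340, np.int64(12), np.int64(10), np.int64(-13)), (350, np.int64(12), np.int64(15), np.int64(-13)), (360, np.int64(12), np.int64(19), np.int64(-14)), (370, np.int64(12), np.int64(23), np.int64(-13)), (380, np.int64(-6), np.int64(35), np.int64(30))]
295 [(250, np.int64(-19), np.int64(-38), np.int64(40)), (260, np.int64(5), np.int64(-24), np.int64(-14)), (270, np.int64(5), np.int64(-20), np.int64(-14)), (280, np.int64(5), np.int64(-15), np.int64(-14)), (290, np.int64(11), np.int64(-10
[... 4155 characters left out ...]
 np.int64(-8), np.int64(-89)), (290, np.int64(-7), np.int64(-8), np.int64(-58)), (300, np.int64(-81), np.int64(-10), np.int64(40)), (310, np.int64(-78), np.int64(-4), np.int64(37)), (320, np.int64(-78), np.int64(3), np.int64(37)), (330, np.int64(-79), np.int64(9), np.int64(38)), (340, np.int64(-7), np.int64(8), np.int64(-58)), (350, np.int64(8), np.int64(9), np.int64(-78)), (360, np.int64(17), np.int64(10), np.int64(-90)), (370, np.int64(17), np.int64(12), np.int64(-90)), (380, np.int64(16), np.int64(15), np.int64(-89))]
tip L [[368.53163482 279.19569743]]
tip R [[262.88834025 279.16071139]]
tcp [[315.66020863 292.68125029]]
tip7 [[329.98722948 279.17413525]]
up [[333.06886702 312.15393512]]
```

View pics/c5.png

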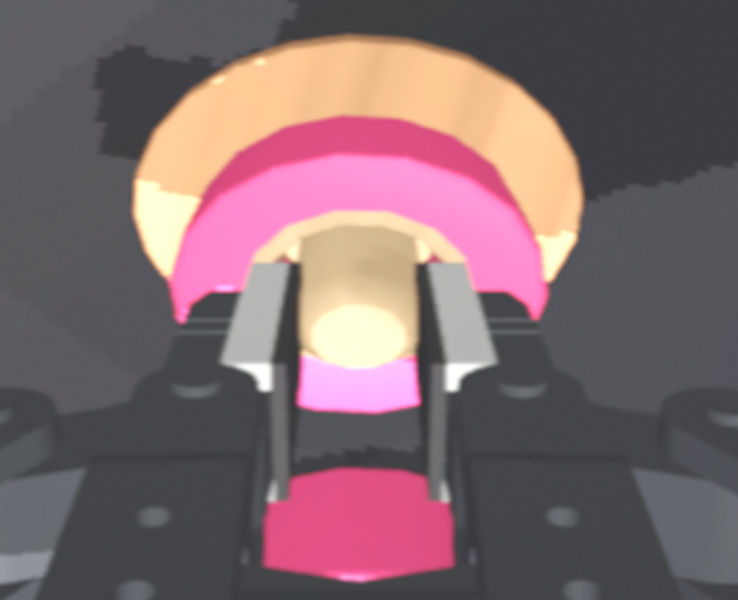

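The fingers have passed through the roll's wall and are bearing on the post, which is a bad grasp from closing too far and too fast. Plan: open just enough to free the post, back out upwards a little and check, then re-grip gradually.

jog_arm --rows '[[[0,0,0,0],[0,0,0,0],[0,0,0,0],[0,0,0,0],[0,0,-2,0],[0,0,-4,0],[0,0,-6,0],[0,0,-8,0],[0,0,-8,0],[0,0,-8,0]]]' --fingers 0.25

```text
clock: 7.9
tcp_pos: [0.4258, -0.1948, 0.0477]
tool_rot: [0.0, 0.625, 0.781, 0.0]
ft_force: [-0.2, -0.8, -0.3]
gripper_width: 0.0215
grasp_force: 0.0
```

```bash
python3 w.py 6; python3 m.py 6|head -1;python3 go.py .4268 -.1938 .04 102.5
python3 - <<'E'
from h import *; import pickle
e,im,C=pickle.load(open('w6.pkl','rb')); s=ctrl.observe();q=s['tool_rot'];T=R.from_quat([q[1],q[2],q[3],q[0]]).as_matrix()
L=(C-s['tcp_pos'])@T*1000
for r in (260,275,285,295,310): print(r,[(c,L[r,c].round(0).tolist()) for c in range(250,390,12)])
E
```

```text
6 roll top z 0.05324134626998275 746 minEnclosing ((0.426770955324173, -0.19362187385559082), 0.02684904634952545) mean [ 0.41917045 -0.18006333  0.05238543]
7.95 [ 0.4258 -0.1947  0.0476] yaw 102.66351361234857 shift mm [0.6 1.2 7.6] turn 0.002853850907312161 F [-0.7  0.4  0.4] joints [-0.59  0.36 -0.62  0.59  0.    0.76] 0.021090875166136197 0.0 zaxis [ 0.  0. -1.]
260 [(250, [3.0, -37.0, 38.0]), (262, [3.0, -30.0, 38.0]), (274, [18.0, -18.0, -5.0]), (286, [18.0, -13.0, -6.0]), (298, [18.0, -8.0, -6.0]), (310, [19.0, -2.0, -7.0]), (322, [18.0, 3.0, -6.0]), (334, [18.0, 8.0, -6.0]), (346, [18.0, 13.0, -7.0]), (358, [18.0, 19.0, -6.0]), (370, [3.0, 31.0, 38.0]), (382, [3.0, 37.0, 38.0])]
275 [(250, [-6.0, -38.0, 39.0]), (262, [-6.0, -30.0, 38.0]), (274, [11.0, -18.0, -7.0]), (286, [11.0, -13.0, -6.0]), (298, [11.0, -8.0, -5.0]), (310, [9.0, -3.0, 0.0]), (322, [9.0, 3.0, -2.0]), (334, [11.0, 8.0, -5.0]), (346, [11.0, 14.0, -7.0]), (358, [11.0, 19.0, -7.0]), (370, [11.0, 24.0, -6.0]), (382, [-5.0, 38.0, 37.0])]
285 [(250, [-16.0, -39.0, 48.0]), (262, [6.0, -24.0, -5.0]), (274, [6.0, -1
[... 223 characters left out ...]
 (382, [-12.0, 38.0, 38.0])]
295 [(250, [-22.0, -40.0, 47.0]), (262, [1.0, -24.0, -5.0]), (274, [11.0, -16.0, -27.0]), (286, [11.0, -12.0, -27.0]), (298, [4.0, -8.0, -11.0]), (310, [8.0, -2.0, -21.0]), (322, [8.0, 3.0, -20.0]), (334, [6.0, 8.0, -16.0]), (346, [11.0, 12.0, -27.0]), (358, [11.0, 17.0, -26.0]), (370, [1.0, 25.0, -6.0]), (382, [-22.0, 40.0, 47.0])]
310 [(250, [-33.0, -40.0, 48.0]), (262, [7.0, -21.0, -31.0]), (274, [11.0, -15.0, -40.0]), (286, [11.0, -11.0, -40.0]), (298, [1.0, -7.0, -19.0]), (310, [3.0, -2.0, -23.0]), (322, [3.0, 3.0, -23.0]), (334, [2.0, 8.0, -23.0]), (346, [11.0, 11.0, -39.0]), (358, [11.0, 15.0, -40.0]), (370, [7.0, 21.0, -32.0]), (382, [-32.0, 41.0, 47.0])]
```

jog_arm --rows '[[[0,0,-5,0],[0,0,-12,0],[0,0,-20,0],[0,0,-28,0],[0,0,-36,0],[0,0,-42,0],[0,0,-48,0],[0,0,-54,0],[0,0,-57,0],[0,0,-57,0]]]'

```text
clock: 8.95
tcp_pos: [0.426, -0.1949, 0.105]
tool_rot: [0.0, 0.625, 0.781, 0.0]
ft_force: [-0.4, 0.1, -0.4]
gripper_width: 0.0214
grasp_force: 0.0
```

jog_arm --rows '[[[0,0,0,0],[0,0,0,0],[0,0,0,0],[0,0,0,0],[0,0,0,0],[0,0,0,0],[0,0,0,0],[0,0,0,0],[0,0,0,0],[0,0,0,0]]]' --fingers 1

```text
clock: 9.95
tcp_pos: [0.4258, -0.1947, 0.1046]
tool_rot: [-0.0, 0.625, 0.781, -0.0]
ft_force: [-0.5, 0.9, -0.4]
gripper_width: 0.0855
grasp_force: 0.0
```

```bash
python3 w.py 7; python3 m.py 7|head -1;python3 go.py .4268 -.1938 .04 102.5
```

```text
7 roll top z 0.053940841020758246 1382 minEnclosing ((0.42672255635261536, -0.19404977560043335), 0.02702495828270912) mean [ 0.42474762 -0.18166914  0.05333466]
10.0 [ 0.4258 -0.1948  0.1046] yaw 102.66117819071358 shift mm [ 0.7  1.2 64.6] turn 0.002813090110359351 F [ 0.5 -0.3  0.3] joints [-0.59  0.28 -0.55  0.74  0.    0.76] 0.08493994580516312 0.0 zaxis [ 1.e-04 -0.e+00 -1.e+00]
```

View pics/w7.png

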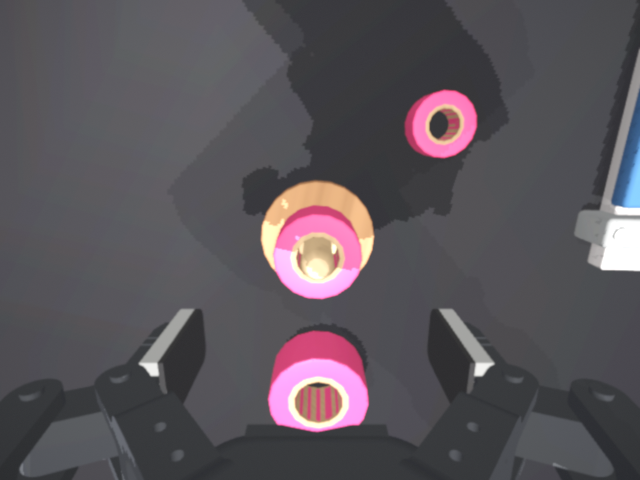

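The roll is undisturbed: in the wrist picture it's centred at (318,252) on its spindle, with the open fingers either side at (180,340) and (460,340). I'll go down again, a little higher on the roll, and close in stages.

jog_arm --rows '[[[1,1,8,0],[1,1,20,0],[1,1,34,0],[1,1,46,0],[1,1,56,0],[1,1,62,0],[1,1,63,0],[1,1,63,0],[1,1,63,0],[1,1,63,0]]]'

```text
clock: 11.0
tcp_pos: [0.4269, -0.1938, 0.0421]
tool_rot: [0.001, 0.625, 0.781, 0.0]
ft_force: [0.2, -0.4, 0.3]
gripper_width: 0.0855
grasp_force: 0.0
```

jog_arm --rows '[[[0,0,0,0],[0,0,0,0],[0,0,0,0],[0,0,0,0],[0,0,0,0],[0,0,0,0],[0,0,0,0],[0,0,0,0],[0,0,0,0],[0,0,0,0]]]' --fingers 0.61

```text
clock: 12.0
tcp_pos: [0.4265, -0.1935, 0.0416]
tool_rot: [-0.0, 0.625, 0.781, -0.0]
ft_force: [-0.1, 0.2, -0.8]
gripper_width: 0.0519
grasp_force: 0.0
```

```bash
python3 w.py 8; python3 m.py 8|head -1;python3 go.py .4268 -.1938 .04 102.5
```

```text
8 roll top z 0.05376332598163039 3209 minEnclosing ((0.4267153739929199, -0.19416435062885284), 0.026981325820088387) mean [ 0.42474089 -0.18748888  0.05327163]
12.05 [ 0.4266 -0.1935  0.0416] yaw 102.66609335774965 shift mm [-0.3  0.2  1.6] turn 0.0028988759584240853 F [ 0.2 -0.3  0.7] joints [-0.58  0.37 -0.62  0.57  0.    0.77] 0.052266202993562424 0.0 zaxis [ 0.  0. -1.]
```

View pics/w8.png

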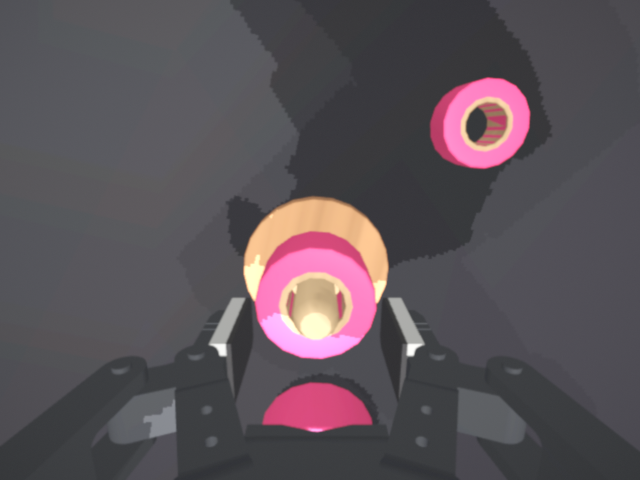

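Both fingers show just outside the roll, pad ends at about (238,298) and (398,298), with the roll edge at columns 256 to 376. I'll measure where the fingertips really are.

Run:
```python
from h import *; import pickle
e,im,C=pickle.load(open('w8.pkl','rb')); s=ctrl.observe();q=s['tool_rot'];T=R.from_quat([q[1],q[2],q[3],q[0]]).as_matrix()
L=(C-s['tcp_pos'])@T*1000
for c in (212,230,238,242,246,250,380,386,390,396,402): print(c,[(r,L[r,c].round().astype(int).tolist()) for r in (292,298,302,308,315,325,335,345,355,365)])
for P in ([11,26,17],[11,26,4],[11,26,-10],[-11,26,-10]): print(P,proj(e,s['tcp_pos']+T@(np.array(P)/1000)))
```

```text
212 [(292, [-18, -61, 41]), (298, [-22, -61, 42]), (302, [-24, -62, 42]), (308, [-28, -62, 42]), (315, [7, -39, -35]), (325, [7, -36, -44]), (335, [7, -35, -50]), (345, [12, -30, -65]), (355, [12, -29, -70]), (365, [12, -28, -75])]
230 [(292, [-17, -50, 40]), (298, [-21, -50, 41]), (302, [11, -32, -33]), (308, [11, -31, -38]), (315, [11, -30, -43]), (325, [11, -28, -50]), (335, [11, -27, -57]), (345, [10, -26, -62]), (355, [7, -26, -63]), (365, [3, -27, -61])]
238 [(292, [-18, -46, 42]), (298, [11, -30, -30]), (302, [11, -29, -33]), (308, [11, -28, -38]), (315, [11, -27, -44]), (325, [11, -26, -51]), (335, [8, -25, -53]), (345, [4, -26, -52]), (355, [1, -26, -53]), (365, [-1, -25, -56])]
242 [(292, [-17, -43, 41]), (298, [11, -28, -29]), (302, [11, -28, -34]), (308, [10, -27, -37]), (315, [11, -26, -44]), (325, [8, -26, -46]), (335, [4, -26, -46]), (345, [0, -26, -46]), (355, [-2, -25, -49]), (365, [-6, -26, -48])]
246 [(292, [-18, -41, 42]), (298, [11, -27, -29]), (302, [11, -26, -33]), (308, [10, -26, -36]), (315, [7, -26, -37]), (325, [4, -26, -38]), (335, [1, -26, -40]), (345, [-
[... 880 characters left out ...]
, [4, 26, -45]), (345, [0, 26, -45]), (355, [-3, 26, -47]), (365, [-7, 26, -47])]
396 [(292, [-17, 47, 41]), (298, [11, 31, -30]), (302, [10, 30, -32]), (308, [11, 29, -38]), (315, [10, 28, -43]), (325, [11, 26, -52]), (335, [8, 26, -53]), (345, [5, 26, -54]), (355, [2, 26, -55]), (365, [-1, 26, -56])]
402 [(292, [-17, 50, 41]), (298, [-21, 50, 40]), (302, [11, 33, -33]), (308, [11, 31, -39]), (315, [11, 30, -43]), (325, [10, 29, -50]), (335, [11, 27, -58]), (345, [10, 26, -61]), (355, [6, 27, -61]), (365, [3, 27, -62])]
[11, 26, 17] [[367.50345994 258.94464381]]
[11, 26, 4] [[371.08627014 267.81981943]]
[11, 26, -10] [[375.55247089 278.88046177]]
[-11, 26, -10] [[373.39844859 324.41851497]]
```

```bash
python3 - <<'E'
from h import *; import pickle
e,im,C=pickle.load(open('w8.pkl','rb')); s=ctrl.observe();q=s['tool_rot'];T=R.from_quat([q[1],q[2],q[3],q[0]]).as_matrix()
L=(C-s['tcp_pos'])@T*1000
for c in (280,316,350): print('palm',c,[(r,L[r,c].round().astype(int).tolist()) for r in (420,424,428,435,445,460,475)])
for k in (7,4):
    e,im,C=pickle.load(open(f'w{k}.pkl','rb')); o,M=e[2][:3,3],e[2][:3,:3]
    Pm=np.array(cams.camera_params('wrist')['mount']); A=(C-o)@M@Pm[:3,:3].T+Pm[:3,3]; A*=1000
    # front faces, tool x 9..13 , |y|<60
    m=(abs(A[...,0]-11)<2)&(A[...,2]>-60)&(abs(A[...,1])<60)&(A[...,2]<0)
    vals=A[m]; print(k,[(a,b,np.percentile(vals[(vals[:,1]>a)&(vals[:,1]<b)][:,2],[50,98]).round(0) if ((vals[:,1]>a)&(vals[:,1]<b)).sum()>5 else None) for a,b in ((-60,-35),(-18,-8),(8,18),(35,60))])
E
python3 - <<'E'
import sys;sys.path.insert(0,'.')
from h import *
# side camera: where do the fingertips show? compare with documented / measured
e=extr('side');s=ctrl.observe();q=s['tool_rot'];T=R.from_quat([q[1],q[2],q[3],q[0]]).as_matrix()
for z in (8,-28,-60): print(z,[proj(e,s['tcp_pos']+T@(np.array([x,y,z])/1000)).round(0).tolist() for x,y in ((11,26),(11,-26))])
im,_=cams.get_image('side'); cv2.imwrite('pics/s8.png',cv2.resize(im[190:310,380:540],(800,600),interpolation=2))
E
```

```text
palm 280 [(420, [-86, -21, 17]), (424, [-86, -20, 13]), (428, [10, -8, -95]), (435, [9, -8, -97]), (445, [11, -7, -101]), (460, [11, -7, -105]), (475, [11, -7, -108])]
palm 316 [(420, [-79, 0, 8]), (424, [-80, 0, 7]), (428, [-80, 0, 4]), (435, [10, 0, -97]), (445, [10, 0, -100]), (460, [11, 0, -105]), (475, [10, 0, -107])]
palm 350 [(420, [-84, 19, 14]), (424, [-84, 19, 11]), (428, [10, 8, -95]), (435, [9, 8, -96]), (445, [11, 7, -101]), (460, [10, 7, -104]), (475, [11, 7, -108])]
7 [(-60, -35, array([-50., -38.])), (-18, -8, None), (8, 18, None), (35, 60, array([-50., -39.]))]
4 [(-60, -35, None), (-18, -8, array([-41., -13.])), (8, 18, array([-42., -13.])), (35, 60, None)]
8 [[[437.0, 253.0]], [[460.0, 261.0]]]
-28 [[[439.0, 240.0]], [[462.0, 248.0]]]
-60 [[[441.0, 228.0]], [[465.0, 235.0]]]
```

View pics/s8.png

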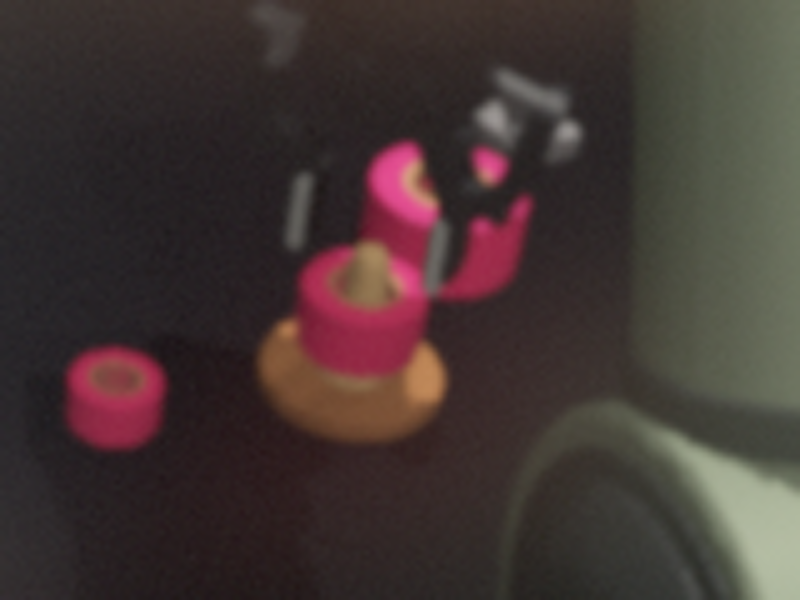

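The side picture shows the fingertips at (439,240), above the roll's top edge, exactly where a tip 28 mm behind the TCP should appear. So the tips are really about 36 mm shorter than the stated overhang: about -38 mm from the TCP when open, -28 at 52 mm and -20 shut. The first grip was on the post above the roll, with nothing penetrated. I'll open, go down 40 mm more and close.

jog_arm --rows '[[[0,0,0,0],[0,0,0,0],[0,0,0,0],[0,0,5,0],[0,0,13,0],[0,0,23,0],[0,0,32,0],[0,0,38,0],[0,0,39,0],[0,0,39,0]]]' --fingers 1

```text
clock: 13.1
tcp_pos: [0.4263, -0.1934, 0.0022]
tool_rot: [-0.0, 0.625, 0.781, -0.0]
ft_force: [0.0, -0.3, 0.7]
gripper_width: 0.0852
grasp_force: 0.0
```

jog_arm --rows '[[[0,0,0,0],[0,0,0,0],[0,0,0,0],[0,0,0,0],[0,0,0,0],[0,0,0,0],[0,0,0,0],[0,0,0,0],[0,0,0,0],[0,0,0,0]]]' --fingers 0

```text
clock: 14.1
tcp_pos: [0.427, -0.1938, 0.0034]
tool_rot: [0.001, 0.625, 0.781, 0.0]
ft_force: [-0.5, 0.5, 5.1]
gripper_width: 0.0521
grasp_force: 62.1
```

jog_arm --rows '[[[0,0,-3,0],[0,0,-10,0],[0,0,-20,0],[0,0,-32,0],[0,0,-44,0],[0,0,-56,0],[0,0,-68,0],[0,0,-78,0],[0,0,-84,0],[0,0,-85,0]]]'

```text
clock: 15.1
tcp_pos: [0.4271, -0.1939, 0.0885]
tool_rot: [0.001, 0.625, 0.781, 0.0]
ft_force: [0.0, -0.1, -1.2]
gripper_width: 0.0518
grasp_force: 62.6
```

```bash
python3 w.py 9 roll hub_seat
python3 - <<'E'
from h import *; import pickle
e,im,C=pickle.load(open('w9.pkl','rb')); hsv=cv2.cvtColor(im,cv2.COLOR_BGR2HSV);H,S=hsv[...,0].astype(int),hsv[...,1]
m=((H>160)|(H<3))&(S>100)&(np.hypot(C[...,0]-.427,C[...,1]+.194)<.04)&(C[...,2]>.08)
P=C[m]; zt=np.percentile(P[:,2],80); T=P[abs(P[:,2]-zt)<.004]; print(zt,cv2.minEnclosingCircle(T[:,:2].astype(np.float32)),len(T))
E
python3 go.py .611 -.0045 .0885 102.5
```

```text
roll 0.86 [316.4 312.2] [ 0.4368 -0.2352  0.024 ]
roll 0.76 [439.1 122.5] [ 0.479  -0.1031  0.024 ]
0.138874697643289 ((0.4273119866847992, -0.19479897618293762), 0.02769966423511505) 9379
15.25 [ 0.4263 -0.1934  0.0873] yaw 102.65961844265944 shift mm [143.8 221.6  -1.2] turn 0.0027858673713130333 F [ 0.4  0.3 -0.8] joints [-0.58  0.31 -0.57  0.69  0.    0.77] 0.05160480579476085 62.57002081722021 zaxis [-4.e-04  3.e-04 -1.e+00]
```

jog_arm --rows '[[[4,15,-5,0],[12,40,-8,0],[20,75,-8,0],[30,110,-8,0],[40,145,-8,0],[48,177,-8,0],[55,203,-8,0],[59,217,-8,0],[60,222,-8,0],[60,222,-8,0]]]'

```text
clock: 16.25
tcp_pos: [0.6303, -0.0855, 0.095]
tool_rot: [-0.0, 0.624, 0.781, -0.0]
ft_force: [-0.5, -0.6, -0.3]
gripper_width: 0.0518
grasp_force: 62.7
```

```bash
python3 w.py 10 hub_seat handle; python3 m.py 10 2>/dev/null
python3 - <<'E'
from h import *; import pickle
e,im,C=pickle.load(open('w10.pkl','rb')); hsv=cv2.cvtColor(im,cv2.COLOR_BGR2HSV);H,S,V=hsv[...,0].astype(int),hsv[...,1],hsv[...,2]
n=np.hypot(C[...,0]-.611,C[...,1]+.0045)
for lo,hi in ((.066,.075),(.038,.048)):
    P=C[(n<.025)&(C[...,2]>lo)&(C[...,2]<hi)]
    if len(P)>10: print(lo,len(P),np.median(P,0),cv2.minEnclosingCircle(P[:,:2].astype(np.float32)))
m=(abs(H-30)<8)&(S>90)&(abs(C[...,2]-.034)<.008); P=C[m]; print('marks',[P[k].mean(0) for k in (P[:,0]<.62,P[:,0]>.62) if k.any()])
m=(abs(H-112)<12)&(S>120)&(abs(C[...,2]-.034)<.004); P=C[m]; print('plate',cv2.minAreaRect(P[:,:2].astype(np.float32)))
E
python3 go.py .611 -.0045 .0965 102.5
```

```text
hub_seat 0.76 [316.7 109.3] [ 0.6123 -0.0037  0.044 ]
0.066 1066 [ 0.6129522  -0.00442152  0.06934617] ((0.6130924820899963, -0.004353088326752186), 0.00918366014957428)
0.038 1341 [ 0.61345159 -0.00617121  0.04365393] ((0.6129502058029175, -0.004337775055319071), 0.01597256027162075)
marks [array([ 0.59864649, -0.05318116,  0.0341211 ]), array([ 0.64446849, -0.04384913,  0.03424574])]
plate ((0.619684636592865, -0.03741804510354996), (0.05993559956550598, 0.12695413827896118), 11.544041633605957)
16.4 [ 0.6291 -0.0865  0.0954] yaw 102.62337099884984 shift mm [84.   0.3 -1.1] turn 0.0021532301314037827 F [-0.3 -0.2 -1. ] joints [-0.25  0.57 -0.11  0.89 -0.    1.1 ] 0.051631051900788705 62.723120860755444 zaxis [-1.1e-03  2.0e-04 -1.0e+00]
```

View pics/w10.png

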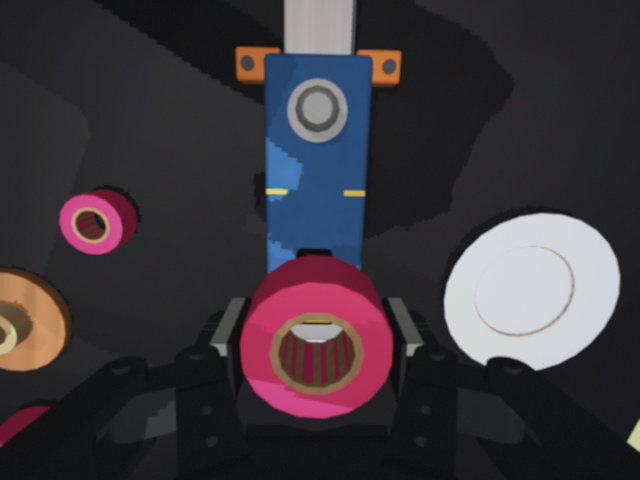

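The wrist picture shows the roll held square between the fingers, bore at (316,352). The hub is ahead at (317,110), with the marks at row 192 and the orange tabs at (257,64) and (385,67). I'll measure roll and hub in the same image so that pose noise cancels.

```bash
cat > rh.py <<'E'
from h import *; import pickle,sys
k=sys.argv[1]; e,im,C=pickle.load(open(f'w{k}.pkl','rb')); o,M=e[2][:3,3],e[2][:3,:3]
Pm=np.array(cams.camera_params('wrist')['mount']); A=((C-o)@M@Pm[:3,:3].T+Pm[:3,3])*1000  # tool mm
hsv=cv2.cvtColor(im,cv2.COLOR_BGR2HSV);H,S,V=hsv[...,0].astype(int),hsv[...,1],hsv[...,2]
z=A[...,2]; pk=((H>160)|(H<3))&(S>100)&(np.hypot(A[...,0],A[...,1])<40); zt=np.percentile(z[pk&(z<0)],10); print('roll top z',zt)
T=A[pk&(abs(z-zt)<4)]; print('roll',cv2.minEnclosingCircle(T[:,:2].astype(np.float32)))
# core hole rim: tan pixels at top
t=(abs(H-16)<8)&(S>60)&(abs(z-zt)<3)&(np.hypot(A[...,0],A[...,1])<25)
if t.sum()>20: print('core',cv2.minEnclosingCircle(A[t][:,:2].astype(np.float32)),A[t].mean(0))
n=np.hypot(C[...,0]-.613,C[...,1]+.0043)
for lo,hi in ((.066,.075),(.038,.048)):
    P=A[(n<.022)&(C[...,2]>lo)&(C[...,2]<hi)]
    if len(P)>10: print('hub',lo,cv2.minEnclosingCircle(P[:,:2].astype(np.float32)),np.median(P[:,2]))
E
python3 rh.py 10; python3 go.py .611 -.0045 .0965 102.5
```

```text
roll top z -50.620798139349
roll ((-0.9162725210189819, 0.13338133692741394), 27.56106185913086)
core ((-0.6967837810516357, 0.50999915599823), 16.322683334350586) [ -1.52342456   0.16665879 -50.12620072]
hub 0.066 ((82.98776245117188, 1.0772398710250854), 9.106893539428711) 25.634662052236955
hub 0.038 ((82.99372863769531, 1.0118058919906616), 15.903735160827637) 51.325895546446034
16.4 [ 0.6291 -0.0865  0.0954] yaw 102.62337099884984 shift mm [84.   0.3 -1.1] turn 0.0021532301314037827 F [-0.3 -0.2 -1. ] joints [-0.25  0.57 -0.11  0.89 -0.    1.1 ] 0.051631051900788705 62.723120860755444 zaxis [-1.1e-03  2.0e-04 -1.0e+00]
```

jog_arm --rows '[[[6,0,0,0],[16,0,0,0],[30,1,0,0],[45,1,0,0],[60,1,5,0],[73,1,15,0],[81,1,25,0],[84,1,32,0],[84,1,38,0],[84,1,40,0]]]'

```text
clock: 17.4
tcp_pos: [0.6121, -0.0045, 0.0544]
tool_rot: [-0.0, 0.625, 0.781, -0.0]
ft_force: [-0.7, 0.1, 0.2]
gripper_width: 0.0516
grasp_force: 62.7
```

jog_arm --rows '[[[0,0,2,0],[0,0,6,0],[0,0,10,0],[0,0,14,0],[0,0,17,0],[0,0,17,0],[0,0,17,0],[0,0,17,0],[0,0,17,0],[0,0,17,0]]]'

```text
clock: 18.4
tcp_pos: [0.6127, -0.0041, 0.0388]
tool_rot: [0.0, 0.625, 0.781, 0.0]
ft_force: [-0.4, 0.7, -1.2]
gripper_width: 0.0519
grasp_force: 62.7
```

No contact force so far, with the roll 11 mm over the taper. Now down the remaining 15 mm.

jog_arm --rows '[[[0,0,2,0],[0,0,4,0],[0,0,6,0],[0,0,8,0],[0,0,10,0],[0,0,12,0],[0,0,13,0],[0,0,14,0],[0,0,14,0],[0,0,14,0]]]'

```text
clock: 19.4
tcp_pos: [0.6126, -0.0042, 0.0246]
tool_rot: [0.0, 0.625, 0.781, 0.0]
ft_force: [-0.2, 0.4, -1.2]
gripper_width: 0.0521
grasp_force: 62.7
```

```bash
python3 w.py 11; python3 rh.py 11
python3 - <<'E'
from h import *
z=[];f=[]
for i in range(3):
    cams.get_image('wrist'); s=ctrl.observe(); z.append(s['tcp_pos']);f.append(s['ft_force'])
print(np.mean(z,0),np.mean(f,0))
E
```

```text
roll top z -50.63327226830578
roll ((-0.8141619563102722, 0.16520273685455322), 27.565187454223633)
core ((-0.735298752784729, 0.23398500680923462), 16.1976318359375) [ -1.45945988   0.08418243 -50.11643859]
hub 0.066 ((-0.21651270985603333, 0.34615591168403625), 21.994550704956055) -49.586921791996694
[ 0.61265212 -0.00416694  0.0246931 ] [-0.20449955  0.01698411 -1.0748033 ]
```

jog_arm --rows '[[[0,0,0.5,0],[0,0,1,0],[0,0,1.5,0],[0,0,1.5,0],[0,0,1.5,0],[0,0,1.5,0],[0,0,1.5,0],[0,0,1.5,0],[0,0,1.5,0],[0,0,1.5,0]]]'

```text
clock: 20.6
tcp_pos: [0.6126, -0.0041, 0.0234]
tool_rot: [0.0, 0.625, 0.781, 0.0]
ft_force: [-2.3, 0.8, 5.3]
gripper_width: 0.0515
grasp_force: 63.2
```

jog_arm --rows '[[[0,0,0,0],[0,0,0,0],[0,0,0,0],[0,0,0,0],[0,0,0,0],[0,0,0,0],[0,0,0,0],[0,0,0,0],[0,0,0,0],[0,0,0,0]]]' --fingers 1

```text
clock: 21.6
tcp_pos: [0.6126, -0.0041, 0.0231]
tool_rot: [0.0, 0.625, 0.781, 0.0]
ft_force: [0.3, 0.6, 0.3]
gripper_width: 0.0855
grasp_force: 0.0
```

jog_arm --rows '[[[0,0,-5,0],[0,0,-15,0],[0,0,-28,0],[0,0,-42,0],[0,0,-55,0],[0,0,-67,0],[0,0,-76,0],[0,0,-80,0],[0,0,-80,0],[0,0,-80,0]]]'

```text
clock: 22.6
tcp_pos: [0.6122, -0.0041, 0.1026]
tool_rot: [-0.0, 0.625, 0.781, -0.0]
ft_force: [0.7, -0.8, -0.1]
gripper_width: 0.0854
grasp_force: 0.0
```

```bash
python3 w.py 12
python3 - <<'E'
from h import *; import pickle
e,im,C=pickle.load(open('w12.pkl','rb')); hsv=cv2.cvtColor(im,cv2.COLOR_BGR2HSV);H,S,V=hsv[...,0].astype(int),hsv[...,1],hsv[...,2]
m=((H>160)|(H<3))&(S>100)&(np.hypot(C[...,0]-.613,C[...,1]+.004)<.05)&(C[...,2]>.03);P=C[m];zt=np.percentile(P[:,2],75)
T=P[abs(P[:,2]-zt)<.004]; print('roll top',zt,cv2.minEnclosingCircle(T[:,:2].astype(np.float32)),len(T))
A=np.c_[T[:,:2],np.ones(len(T))]; print('plane',np.linalg.lstsq(A,T[:,2],rcond=None)[0])
m=(abs(H-30)<8)&(S>110)&(V>90)&(np.hypot(C[...,0]-.631,C[...,1]+.092)<.03)&(C[...,2]>.08);
if m.sum()>10: P=C[m]; print('handle',np.median(P,0),cv2.minAreaRect(P[:,:2].astype(np.float32)))
E
python3 go.py .631 -.092 .105 102.0
```

```text
roll top 0.07378125852385764 ((0.6131138205528259, -0.004195888992398977), 0.026874709874391556) 4518
plane [ 0.0008853  -0.00415486  0.07282563]
handle [ 0.62997622 -0.08540902  0.09488409] ((0.6293593645095825, -0.08589520305395126), (0.017071105539798737, 0.004118196666240692), 12.114542961120605)
22.65 [ 0.612  -0.0041  0.1024] yaw 102.66049901338191 shift mm [-89.9  -0.8  -2.6] turn 0.01152788248968828 F [-0.6 -0.1 -0.6] joints [-0.13  0.53 -0.17  0.88  0.    1.22] 0.08544895518614166 0.0 zaxis [-1.2e-03  2.0e-04 -1.0e+00]
```

jog_arm --rows '[[[-6,0,0,0],[-18,0,0,0],[-33,0,0,0],[-50,0,0,0.01],[-67,0,5,0.01],[-80,0,15,0.01],[-88,0,28,0.01],[-90,0,38,0.01],[-90,0,45,0.01],[-90,0,45,0.01]]]'

```text
clock: 23.65
tcp_pos: [0.6309, -0.0911, 0.0562]
tool_rot: [-0.002, 0.628, 0.778, -0.001]
ft_force: [0.3, 0.7, -0.2]
gripper_width: 0.0854
grasp_force: 0.0
```

jog_arm --rows '[[[0,0,0,0],[0,0,0,0],[0,0,0,0],[0,0,0,0],[0,0,0,0],[0,0,0,0],[0,0,0,0],[0,0,0,0],[0,0,0,0],[0,0,0,0]]]' --fingers 0

```text
clock: 24.65
tcp_pos: [0.6305, -0.0924, 0.0587]
tool_rot: [-0.001, 0.629, 0.777, -0.001]
ft_force: [-6.5, -0.9, 5.9]
gripper_width: 0.0206
grasp_force: 60.7
```

```bash
python3 w.py 13; python3 go.py .631 -.092 .105 102.0;python3 - <<'E'
from h import *; import pickle
e,im,C=pickle.load(open('w13.pkl','rb')); hsv=cv2.cvtColor(im,cv2.COLOR_BGR2HSV);H,S,V=hsv[...,0].astype(int),hsv[...,1],hsv[...,2]
n=lambda r:np.hypot(C[...,0]-.605,C[...,1]-.015)<r
m=((H>160)|(H<3))&(S>100)&n(.06)&(C[...,2]>.04);P=C[m];zt=np.percentile(P[:,2],75);T=P[abs(P[:,2]-zt)<.004]; print('roll',zt,cv2.minEnclosingCircle(T[:,:2].astype(np.float32)))
m=(abs(H-13)<6)&(S>150)&(V>90)&n(.09)&(abs(C[...,2]-.018)<.004); P=C[m]
for k in (P[:,0]<.606,P[:,0]>.606):
    if k.sum()>10: print('tab',k.sum(),cv2.minAreaRect(P[k][:,:2].astype(np.float32)))
E
```

```text
24.7 [ 0.6304 -0.0923  0.0587] yaw 102.03453832443695 shift mm [  0.2   0.5 -46.3] turn 0.0006028074795467742 F [-5.2 -0.8  6.7] joints [-0.26  0.61 -0.14  0.82 -0.    1.1 ] 0.02047072563605025 60.740724205970764 zaxis [-0.003 -0.001 -1.   ]
roll 0.07399230212021937 ((0.6128969788551331, -0.005114183761179447), 0.02724643610417843)
tab 1110 ((0.5727161169052124, 0.014580034650862217), (0.025158477947115898, 0.01822766661643982), 12.010568618774414)
tab 1074 ((0.6425219774246216, 0.028383169323205948), (0.024945970624685287, 0.01768910326063633), 12.329366683959961)
```

jog_arm --rows '[[[2,0,0,0],[7,0,0,0],[14,0,0,0],[22,0,0,0],[30,0,0,0],[38,0,0,0],[46,0,0,0],[53,0,0,0],[58,0,0,0],[60,0,0,0]]]'

```text
clock: 25.7
tcp_pos: [0.6191, -0.0363, 0.0587]
tool_rot: [0.002, 0.63, 0.777, -0.003]
ft_force: [-2.5, -9.3, 1.7]
gripper_width: 0.0207
grasp_force: 60.3
```

jog_arm --rows '[[[1,0,0,0],[2,0,0,0],[3,0,0,0],[4,0,0,0],[5,0,0,0],[6,0,0,0],[7,0,0,0],[7.5,0,0,0],[8,0,0,0],[8,0,0,0]]]'

```text
clock: 26.7
tcp_pos: [0.6174, -0.0278, 0.0587]
tool_rot: [0.001, 0.629, 0.777, -0.002]
ft_force: [-2.7, -5.1, 3.3]
gripper_width: 0.0205
grasp_force: 60.4
```

```bash
cat > st.py <<'E'
from h import *
import pickle
p=[];f=[]
for i in range(3):
    s=ctrl.observe(); im,dp=cams.get_image('wrist'); p.append(s['tcp_pos']);f.append(s['ft_force'])
d=np.array([-.208,.978]); p=np.mean(p,0);f=np.mean(f,0); print(s['clock'],'travel from grip',(p[:2]-[.6305,-.0924])@d*1000,'Falong',f[:2]@d,f,s['grasp_force'],s['gripper_width'])
e=extr('wrist',s); C=cloud(e,dp); hsv=cv2.cvtColor(im,cv2.COLOR_BGR2HSV);H,S,V=hsv[...,0].astype(int),hsv[...,1],hsv[...,2]
a=C[...,:2]@d
m=((H>160)|(H<3))&(S>100)&(np.hypot(C[...,0]-p[0]+.0187,C[...,1]-p[1]-.088)<.05)&(abs(C[...,2]-.074)<.004)
T=C[m][:,:2]; c=cv2.minEnclosingCircle(T.astype(np.float32)); m=(abs(H-13)<6)&(S>150)&(V>90)&(abs(C[...,2]-.018)<.004)&(np.hypot(C[...,0]-.6076,C[...,1]-.0215)<.06); P=C[m][:,:2]
xs=P@[.978,.208]; cc=[]
for k in (xs<np.median(xs),xs>=np.median(xs)): cc.append(cv2.minAreaRect(P[k].astype(np.float32))[0])
tab=np.mean(cc,0); print('roll',c,'ball->notch mm',(tab@d-(np.array(c[0])@d-.045))*1000,cc)
cv2.imwrite('pics/st.png',im)
E
python3 st.py
```

```text
26.8 travel from grip 65.9512255637422 Falong -4.600319571493275 [-3.16200232 -5.37629453  3.55967324] 60.416677594184875 0.020497172889517072
roll ((0.5997677445411682, 0.06005299463868141), 0.027254866436123848) ball->notch mm 5.610864160582429 [(0.6019929647445679, 0.02040238119661808), (0.6490134000778198, 0.03009999915957451)]
```

jog_arm --rows '[[[0.3,0,0,0],[0.6,0,0,0],[0.9,0,0,0],[1.2,0,0,0],[1.5,0,0,0],[1.8,0,0,0],[2,0,0,0],[2,0,0,0],[2,0,0,0],[2,0,0,0]]]'

```text
clock: 27.85
tcp_pos: [0.6167, -0.0245, 0.0587]
tool_rot: [0.0, 0.629, 0.777, -0.001]
ft_force: [-4.1, -3.1, 5.5]
gripper_width: 0.0203
grasp_force: 60.6
```

jog_arm --rows '[[[0.3,0,0,0],[0.6,0,0,0],[0.9,0,0,0],[1.2,0,0,0],[1.5,0,0,0],[1.5,0,0,0],[1.5,0,0,0],[1.5,0,0,0],[1.5,0,0,0],[1.5,0,0,0]]]'

```text
clock: 28.85
tcp_pos: [0.6163, -0.0227, 0.0587]
tool_rot: [-0.0, 0.629, 0.777, -0.001]
ft_force: [-4.2, -2.7, 5.0]
gripper_width: 0.0204
grasp_force: 60.6
```

jog_arm --rows '[[[0.3,0,0,0],[0.6,0,0,0],[0.9,0,0,0],[1.2,0,0,0],[1.5,0,0,0],[1.5,0,0,0],[1.5,0,0,0],[1.5,0,0,0],[1.5,0,0,0],[1.5,0,0,0]]]'

```text
clock: 29.85
tcp_pos: [0.6163, -0.0225, 0.0587]
tool_rot: [0.001, 0.629, 0.777, -0.002]
ft_force: [-3.4, -4.6, 3.7]
gripper_width: 0.0207
grasp_force: 60.5
```

jog_arm --rows '[[[0.2,0,0,0],[0.4,0,0,0],[0.6,0,0,0],[0.8,0,0,0],[1,0,0,0],[1,0,0,0],[1,0,0,0],[1,0,0,0],[1,0,0,0],[1,0,0,0]]]'

```text
clock: 30.85
tcp_pos: [0.6163, -0.0225, 0.0588]
tool_rot: [0.001, 0.63, 0.777, -0.002]
ft_force: [-3.6, -7.7, 4.3]
gripper_width: 0.0205
grasp_force: 60.4
```

jog_arm --rows '[[[0.2,0,0,0],[0.4,0,0,0],[0.6,0,0,0],[0.7,0,0,0],[0.7,0,0,0],[0.7,0,0,0],[0.7,0,0,0],[0.7,0,0,0],[0.7,0,0,0],[0.7,0,0,0]]]'

```text
clock: 31.85
tcp_pos: [0.6162, -0.0223, 0.0587]
tool_rot: [0.002, 0.63, 0.777, -0.003]
ft_force: [-2.7, -9.4, 3.7]
gripper_width: 0.0206
grasp_force: 60.4
```

```bash
python3 st.py
```

```text
31.95 travel from grip 71.52406282831244 Falong -8.44002998156371 [-2.5305179  -9.16807536  3.41319335] 60.40157854557037 0.02041780480275923
roll ((0.5987113118171692, 0.06556103378534317), 0.027218341827392578) ball->notch mm -0.040194500237719644 [(0.602097749710083, 0.020356684923171997), (0.6491630673408508, 0.030108895152807236)]
```

The carriage has locked at 71.5 mm of travel (predicted 71.3): the push fell off, then rose by about 6.6 N with almost no motion. I'll ease the residual push off and hand in.

jog_arm --rows '[[[-0.3,0,0,0],[-0.6,0,0,0],[-0.9,0,0,0],[-1.2,0,0,0],[-1.5,0,0,0],[-1.8,0,0,0],[-2,0,0,0],[-2,0,0,0],[-2,0,0,0],[-2,0,0,0]]]'

```text
clock: 33.0
tcp_pos: [0.6163, -0.0222, 0.0587]
tool_rot: [0.0, 0.629, 0.777, -0.001]
ft_force: [-4.4, -3.6, 4.5]
gripper_width: 0.0205
grasp_force: 60.6
```

```bash
python3 st.py && python3 -c "
from rig import ctrl
print(ctrl.job_done())"
```

```text
33.1 travel from grip 71.59006988489914 Falong -2.5052898840302085 [-4.18942485 -3.45264852  4.60410935] 60.55876851081848 0.02064857412972199
roll ((0.5986685752868652, 0.06526952236890793), 0.027203556150197983) ball->notch mm 0.44845087081195334 [(0.6017528176307678, 0.020585842430591583), (0.6488649249076843, 0.030177399516105652)]
the job is handed in; nothing more can be done
None
```

I handed the job in at about 33 s: the middle pink roll is seated on the hub and released, and the carriage is held still by its handle where the push and position readings put the notch, though no verdict came back.

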